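# Set a glued stick to dry on bearers under a weight

## Robot

A 6-joint arm with a two-finger parallel gripper is mounted at the origin on a cart in front of the work surface, level with it; the furniture and walls round the work are solid. World frame = base frame: x ahead of the robot, y to its left, z up, the work surface at z = 0. Lengths are in m, angles in rad, forces in N, time in s.
With the tool pointing down it reaches from about 0.275 to 0.75 m from the base axis. Payload 10.2 kg.
Tool frame: the origin (TCP) lies between the finger pads; the fingertips stand 17 mm ahead of it and the grasp point (between the pads) lies 2 mm behind it; z points along the fingers, y is the line along which they close (so a half turn about z gives the same grasp; the last joint's range is limited). The gripper opens to 85 mm and grips with 20 to 120 N. Pads are 22 mm wide; open, the fingers measure 114 mm over their backs; the gripper's body (76 mm by 85 mm) begins 54 mm behind the grasp point. The pads swing forward as they close: fully open they stand 13 mm farther back than shut.
Start: joints at [0.91, 0.313, 1.498, -0, 1.331, -0.223], TCP at [0.223, 0.475, 0.248] pointing down, gripper open.
Joint ranges: [-2.94, 2.94], [-0.97, 2.17], [0.19, 2.56], [-1.23, 4.37], [0.02, 3.11], [-2.88, 2.88]. Speed limits (rad/s): [2.39, 2.39, 3.01, 3.14, 3.14, 3.14].

## Interface

Orientations are given as a 3x3 rotation matrix whose columns are the frame's x, y, z axes.
In Python, from bench import r gives the robot as it stands. The module is installed in compiled form; this text tells all that it offers. Calls block until the motion is done:
- r.goto(position, orientation): joint-space move of the TCP to a pose.
- r.move_straight(position, rotation=None, feed=0.15, stop_force=None): straight line of the TCP; rotation=None keeps the orientation; feed is the mean speed in m/s. With stop_force (N) it stops when the force on the tool has changed by that much, and returns True; else False.
- r.move_j(angles): joint-space move.
- r.let_go() and r.close_gripper(grasp_force=None): open the fingers fully, or close them until they stop; grasp_force is the grip in N (None keeps the last).
- r.hold(seconds).
- r.ik(position, orientation): joint angles nearest the present ones, or None.
- r.state(): the state.
- r.camera(name): name is "scene" or "side" or "wrist"; returns (picture, depth): 384x512x3 uint8, red, green, blue; 384x512 float32, m along the optical axis (not along the pixel's ray), 0 where there is no reading.
- r.camera_model(name): a dict with "intrinsics" (3x3 intrinsics, pixels), "pose" (4x4, takes a point from camera to world coordinates); the wrist camera has in their place "mount" (4x4, takes a point from camera to tool coordinates, whose origin is the TCP and whose axes are the flange's). Camera axes: x right, y down, z forward; pixel columns grow to the right and rows downward; lengths in m; the calibration is good to about 2 mm. A picture is of the moment at which its call begins: read the wrist's pose just before it. camera_model takes no time and is no camera call.
A pose or a line that the arm cannot do raises r.Unreachable and nothing moves.
- r.close_job(): hands the job in; it is judged then, once.
Trained networks look in the newest picture that a camera, given by its name, has taken for a name from the list of things; names that differ only in an ending like _2 or _b are one class to them, and where a whole thing is asked for, a point or a joint stands for the part that bears it (a point fixed in the world has none). Each returns a list of dicts, best first, with "confidence" (0 to 1); they miss things now and then, are a little off and sometimes report something else, mostly with a low value. They report only what shows in the picture. A call takes as long as a camera call.
- r.cut_out(camera, query): "region" (384x512 bool, what is visible of it) and "extent" ([centre column, centre row, width, height] in pixels, round what is visible of it).
The state is a dict: "clock": time; "joints": joint angles; "joint_vel": joint speeds; "effort": joint torques, N m; "eef_pos": TCP position; "tool_rot": TCP orientation; "wrist_force": force on the tool from outside, world axes, zero at the start; "torque": the same for the moment, N m; "gripper_width": opening from 0.0 (shut) to 1.0 (fully open); "grip_force": force on a finger pad.
Only numpy, scipy, OpenCV 4.12 (cv2) and the standard library are available. Lean on these libraries where they do the work, as an engineer would, in place of code of your own. Each camera call takes 0.05 s, during which the arm holds its last target. There are 200 camera calls.

## Task

Set the glued, grooved stick up to dry on the glue-up board: lay the two thick pale beech blocks flat on the board as bearers, each centred on a pencilled cross with its long sides parallel to the stop strip, the longer block on the cross next to the strip and the shorter one on the other cross. Then lay the grooved stick flat across the tops of both blocks, square to them and centred over the pair, and last stand the tin of screws upright on the middle of the stick as a weight. Do not tip the tin on the way, and leave the two dark offcuts where they lie.

Things in the scene. Friction and masses are not known exactly. Their poses are not given: they have to be found in the camera images.
- board: The glue-up board, fixed, at any yaw: pale wood, 160 (its x) x 120 (its y) x 15 mm thick, origin at the centre of its underside, z up. A beech stop strip 16 mm wide, 12 mm high above the board, runs along its whole +x edge (inner face at x = +64 mm). Dark pencil lines: one along x in the middle, two along y that cross it at x = +21 and -50 mm.
- stop_cross (a point): The pencil cross next to the stop strip, a point on the board's top face (15 mm above the bench); axes as the board. The longer block goes here.
- open_cross (a point): The other pencil cross, 71 mm from the first, near the open end of the board, on its top face; axes as the board. The shorter block goes here.
- mid (a point): The point midway between the two crosses, on the board's top face; axes as the board.
- long_block: The longer thick block, loose, pale beech, 45 (its x) x 85 (its y) x 38 mm high; origin at the centre of its underside, z up; about 0.1 kg. Starts lying flat on the front of the bench at any yaw (the small block far back by the frame is not it).
- short_block: The shorter thick block, loose, pale beech, 38 (its x) x 75 (its y) x 38 mm high; origin at the centre of its underside, z up; about 0.07 kg. Starts lying flat on the bench at any yaw.
- stick: The grooved stick, loose, pale wood with a groove in the end, 30 (its x) x 110 (its y, its length) x 18 mm high; origin at the centre of its underside, z up; about 0.04 kg. Starts lying flat on the bench at any yaw.
- tin: The tin of screws, loose, a round open light-grey tin, 67 mm across and 48 mm high, standing upright; origin at the centre of its underside, z up; about 0.15 to 0.3 kg. Rigid enough to grip across its outside.
- walnut_offcut: A dark brown offcut, loose, not part of the job, 42 (its x) x 60 (its y) x 20 mm high; origin at the centre of its underside.
- square_offcut: A square brown offcut, loose, not part of the job, 62 x 62 x 19 mm high; origin at the centre of its underside.

How it is judged:
On the way, in this order (a step that is already met when the one before it is completed fails the run):
1. both blocks lie on their crosses, parallel to the stop strip (horizontal distance between long_block and stop_cross below 0.012 m and height (world z) of long_block between 0.009 and 0.021 m and angle between each of long_block, short_block's own z axis and vertical below 0.1 rad and angle between the y axis of each of long_block, short_block and the y axis of board, either way round below 0.17 rad and linear speed of each of long_block, short_block below 0.02 m/s and horizontal distance between short_block and open_cross below 0.012 m and height (world z) of short_block between 0.009 and 0.021 m), for 0.2 s.
2. the stick lies across both blocks, centred and square to them (all of step 1 and horizontal distance between stick and mid below 0.015 m and height (world z) of stick between 0.047 and 0.059 m and angle between stick's own z axis and vertical below 0.1 rad and angle between the y axis of stick and the x axis of board, either way round below 0.17 rad and linear speed of stick below 0.02 m/s), for 0.2 s.
At the end, for the whole second after the job is handed in: Longer block flat within 12 mm of the cross by the strip, shorter of the other, both parallel to the strip within 0.17 rad; stick on both, within 15 mm of the crosses' midpoint, square within 0.17 rad; tin upright on the stick within 15 mm of its centre; all released, at rest (all of step 2 and horizontal distance between tin and stick below 0.015 m and height (world z) of tin between 0.065 and 0.077 m and angle between tin's own z axis and vertical below 0.1 rad and linear speed of tin below 0.02 m/s); the robot touches nothing.
It fails at once if the tin is tipped by more than 0.6 rad (angle between tin's own z axis and vertical above 0.6 rad).
It fails at once if the walnut offcut is moved more than 30 mm (distance of walnut_offcut from where it was at the start of the episode above 0.03 m).
It fails at once if the square offcut is moved more than 30 mm (distance of square_offcut from where it was at the start of the episode above 0.03 m).
It also fails if it takes over 104 s, if anything falls off the work surface, if the arm or the gripper's body presses on something with over 40 N, if the wrist force passes 120 N, or if a joint passes its speed limit or range.

## Working session

There is one attempt and no reset: what is moved stays moved. The work goes in short steps, each a Python script; the robot and the scene stay as the last script left them, time stands still between calls to the robot, and variables do not carry over. Pictures are saved under pics/ and viewed, at most 14 in all, crops included, and the job is handed in when it is done.

```bash
mkdir -p pics
cat > h.py <<'E'
import numpy as np, cv2
from bench import r
def cloud(cam, depth, T=None):
    m=r.camera_model(cam); K=m["intrinsics"]
    if T is None: T=m["pose"]
    v,u=np.mgrid[:384,:512]
    P=np.stack([(u-K[0,2])/K[0,0]*depth,(v-K[1,2])/K[1,1]*depth,depth],-1)
    return P@T[:3,:3].T+T[:3,3]
def wristT():
    s=r.state(); T=np.eye(4); T[:3,:3]=s["tool_rot"]; T[:3,3]=s["eef_pos"]
    return T@np.array(r.camera_model("wrist")["mount"])
def top(P,reg,h,tol=.006):
    "min-area rect of top-face points at height h: centre, sizes, yaw of long side"
    q=P[reg&(np.abs(P[...,2]-h)<tol)]
    if len(q)<20: return None
    z=np.median(q[:,2]); q=q[:,:2].astype(np.float32)
    (c,s,a)=cv2.minAreaRect(q*1000); a=np.deg2rad(a)
    if s[1]>s[0]: a+=np.pi/2
    return np.round(np.array(c)/1000,4),np.round(sorted(s),1),round((a+np.pi/2)%np.pi-np.pi/2,3),round(float(z),4),len(q)
H=dict(long_block=.038,short_block=.038,stick=.018,tin=.048,walnut_offcut=.02,square_offcut=.019,board=.015)
E
python3 - <<'E'
from h import *
ims=[]
for cam in ["scene","side"]:
    im,d=r.camera(cam); P=cloud(cam,d); cv2.imwrite(f"pics/{cam}.png",im[...,::-1])
    print(cam,np.round(r.camera_model(cam)["pose"],2).tolist())
    for n in H:
        for o in r.cut_out(cam,n)[:2]:
            print(n,round(o["confidence"],2),np.round(o["extent"]),top(P,o["region"],H[n]))
E
```

```text
scene [[0.76, -0.46, 0.45, -0.03], [-0.65, -0.53, 0.55, -0.7], [-0.01, -0.71, -0.7, 0.98], [0.0, 0.0, 0.0, 1.0]]
long_block 0.89 [207. 205.  32.  20.] (array([0.431 , 0.1003]), array([49.8, 85.2]), np.float64(-0.785), 0.0385, 350)
short_block 0.66 [175. 179.  28.  29.] (array([0.4222, 0.247 ]), array([43. , 79.5]), np.float64(-1.268), 0.0386, 222)
stick 0.98 [245. 247.  21.  36.] (array([ 0.4204, -0.0902]), array([ 30.2, 110.9]), np.float64(0.644), 0.019, 355)
tin 0.82 [357. 272.  28.  29.] (array([ 0.5786, -0.3512]), array([63.2, 65.4]), np.float64(0.704), 0.0473, 113)
walnut_offcut 0.64 [204. 145.  18.  19.] (array([0.5873, 0.3489]), array([48.3, 60.5]), np.float64(0.058), 0.0205, 154)
square_offcut 0.78 [290. 286.  33.  26.] (array([ 0.4317, -0.2652]), array([61.7, 65.9]), np.float64(0.728), 0.0197, 533)
board 0.58 [272. 198.  62.  41.] (array([0.6058, 0.0049]), array([126.7, 161.1]), np.float64(-0.289), 0.0159, 1367)
side [[-0.97, -0.14, 0.19, 0.28], [-0.24, 0.54, -0.8, 1.2], [0.01, -0.83, -0.56, 0.88], [0.0, 0.0, 0.0, 1.0]]
long_block 0.8 [294. 222.  32.  32.] (array([0.4301, 0.
[... 223 characters left out ...]
0.4202, -0.0828]), array([ 37.8, 107.1]), np.float64(0.575), 0.017, 214)
tin 0.79 [279. 143.  12.  17.] (array([ 0.5711, -0.3457]), array([49.3, 75.9]), np.float64(1.567), 0.045, 41)
tin 0.19 [216. 275.  26.  22.] None
walnut_offcut 0.84 [213. 273.  27.  15.] (array([0.5869, 0.3538]), array([42.9, 59.2]), np.float64(-0.014), 0.0193, 279)
walnut_offcut 0.52 [314. 165.  21.  13.] (array([ 0.4306, -0.2606]), array([62.2, 66.8]), np.float64(-0.885), 0.0181, 170)
square_offcut 0.82 [313. 163.  24.  16.] (array([ 0.4326, -0.259 ]), array([66.8, 67.2]), np.float64(0.686), 0.0179, 184)
board 0.74 [245. 198.  65.  35.] (array([0.6051, 0.0077]), array([125.3, 164.4]), np.float64(-0.299), 0.0143, 1079)
```

View pics/scene.png

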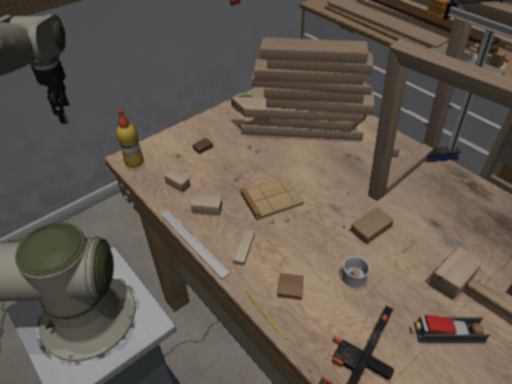

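View pics/side.png

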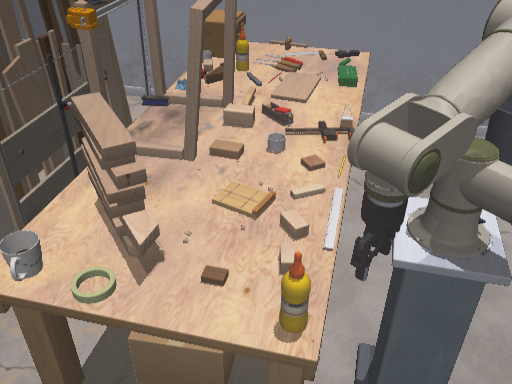

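```bash
cat >> h.py <<'E'
def R(a): c,s=np.cos(a),np.sin(a); return np.array([[-s,c,0],[c,s,0],[0,0,-1.]])
def best(p,a):
    "yaw a or a+pi, the one with wrist joint nearer the middle"
    c=[(abs(q[5]),b) for b in (a,a+np.pi) for q in [r.ik(p,R(b))] if q is not None]
    return R(min(c)[1])
def look(p,name,names,a=None,z=.28):
    s=r.state(); y=s["tool_rot"][:,1]
    r.goto([p[0],p[1],z],best([p[0],p[1],z],np.arctan2(y[1],y[0]) if a is None else a)); r.hold(.2)
    T=wristT(); im,d=r.camera("wrist"); P=cloud("wrist",d,T); cv2.imwrite(f"pics/{name}.png",im[...,::-1])
    np.savez(f"pics/{name}.npz",im=im,P=P)
    for n in names:
        for o in r.cut_out("wrist",n)[:2]:
            print(n,round(o["confidence"],2),np.round(o["extent"]),top(P,o["region"],H[n],.004))
    return im,P
E
python3 - <<'E'
from h import *
print(np.round(r.state()["tool_rot"],2).tolist(),np.round(r.camera_model("wrist")["mount"],2).tolist())
look([.42,.2],"w1",["long_block","short_block"])
im,P=look([.58,.005],"w2",["board"])
q=P[np.abs(P[...,2]-.027)<.003]; q=q[np.hypot(q[:,0]-.605,q[:,1]-.005)<.12]
print("strip",len(q),cv2.minAreaRect((q[:,:2]*1000).astype(np.float32)))
look([.43,-.1],"w3",["stick"])
look([.57,-.35],"w4",["tin"])
print(r.state()["clock"])
E
```

```text
[[-0.91, 0.42, 0.0], [0.42, 0.91, 0.0], [-0.0, 0.0, -1.0]] [[-0.0, -0.95, -0.3, 0.08], [1.0, -0.0, -0.0, -0.0], [-0.0, -0.3, 0.95, -0.13], [0.0, 0.0, 0.0, 1.0]]
long_block 0.58 [190. 193.  61.  77.] (array([0.4305, 0.1022]), array([45.1, 85.5]), np.float64(-0.831), 0.0375, 2536)
short_block 0.8 [295. 137.  73.  67.] (array([0.4215, 0.2494]), array([38.3, 74.9]), np.float64(-1.337), 0.0376, 2235)
board 0.57 [262. 167. 114. 135.] (array([0.6056, 0.0048]), array([119.7, 159.1]), np.float64(-0.285), 0.0145, 10586)
strip 1507 ((536.96875, 25.000167846679688), (119.6113052368164, 16.10526466369629), 73.6341323852539)
stick 0.76 [250. 162.  79.  64.] (array([ 0.4204, -0.0892]), array([ 30.3, 109.8]), np.float64(0.612), 0.0175, 2161)
tin 0.97 [252. 148.  57.  55.] (array([ 0.5793, -0.3505]), array([65.6, 65.6]), np.float64(0.662), 0.0473, 554)
tin 0.68 [ 34. 234.  68. 129.] None
7.8417
```

```bash
python3 -c "
import cv2,numpy as np
i=[cv2.resize(cv2.imread(f'pics/w{k}.png'),(400,300)) for k in (1,2,3,4)]
cv2.imwrite('pics/m1.png',np.vstack([np.hstack(i[:2]),np.hstack(i[2:])]))"
```

```text
(no output)
```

View pics/m1.png

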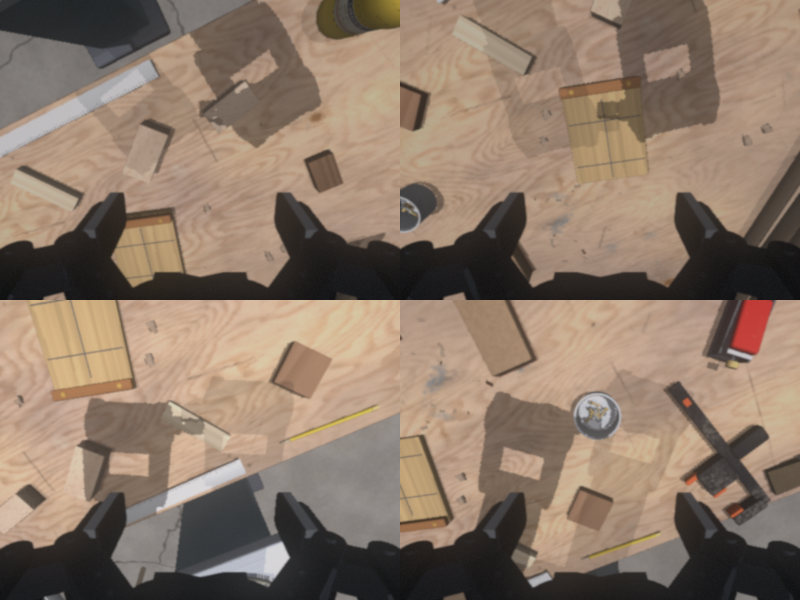

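```bash
cat >> h.py <<'E'
BC=np.array([.6058,.0047]); BY=2.8566
def brd(x,y=0): c,s=np.cos(BY),np.sin(BY); return BC+np.array([c*x-s*y,s*x+c*y])
def pick(p,a,z,f,up=.2):
    Rm=best([*p,up],a); r.let_go(); r.goto([*p,up],Rm)
    r.move_straight([*p,z],feed=.12); r.close_gripper(f); s=r.state(); print("grip",round(s["gripper_width"],3),round(s["grip_force"],1))
    r.move_straight([*p,up],feed=.15); s=r.state(); print("lifted",round(s["gripper_width"],3),round(s["grip_force"],1),round(s["clock"],1))
def place(p,a,z,up=.2,rel=True):
    Rm=best([*p,up],a); r.goto([*p,up],Rm)
    r.move_straight([*p,z+.03],feed=.15); print("stop",r.move_straight([*p,z],feed=.03,stop_force=6),np.round(r.state()["eef_pos"][2]-z,4))
    r.let_go(); r.move_straight([*p,up],feed=.15); print(round(r.state()["clock"],1))
E
python3 - <<'E'
from h import *
pick([.4305,.1022],-.831+np.pi/2,.030,40)
place(brd(.021),BY,.0455)
look([.58,.005],"w5",["long_block","board","short_block"])
E
```

```text
grip 0.516 41.5
lifted 0.523 40.9 13.2
stop False 0.0001
17.8
long_block 0.73 [263. 149.  44.  80.] (array([0.597 , 0.0511]), array([ 0.2, 41.3]), np.float64(-0.283), 0.0405, 35)
long_block 0.44 [279. 146. 135. 101.] None
board 0.71 [279. 145. 138. 100.] (array([0.6136, 0.0022]), array([118.7, 145.2]), np.float64(-0.286), 0.0145, 8569)
short_block 0.6 [58. 11. 48. 13.] (array([0.4198, 0.2111]), array([ 8.6, 20. ]), np.float64(-0.278), 0.0372, 135)
```

View pics/w5.png

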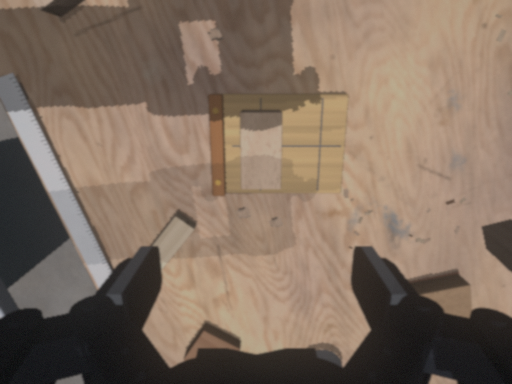

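The long block sits next to the strip at about (262,150), square to it; the open cross is visible at (320,147). I'll measure the block, then place the short one.

```bash
cat >> h.py <<'E'
def meas(P,h,c,rad):
    m=np.hypot(P[...,0]-c[0],P[...,1]-c[1])<rad
    t=top(P,m,h,.004)
    if t is None: return None
    d=t[0]-BC; c_,s_=np.cos(BY),np.sin(BY)
    return "board xy",np.round([c_*d[0]+s_*d[1],-s_*d[0]+c_*d[1]],4),t[1],"rel yaw",round((t[2]-BY)%np.pi,3),t[3]
E
python3 - <<'E'
from h import *
P=np.load("pics/w5.npz")["P"]; print(meas(P,.053,brd(.021),.07))
pick([.4215,.2494],-1.337,.022,40)
place(brd(-.05),BY+np.pi/2,.0375)
im,P=look([.58,.005],"w6",[])
print(meas(P,.053,brd(.021),.052)); print(meas(P,.053,brd(-.05),.048))
E
```

```text
('board xy', array([0.0203, 0.    ]), array([45., 84.]), 'rel yaw', np.float64(1.571), 0.0525)
grip 0.873 47.6
lifted 0.87 47.0 23.5
stop True 0.0002
28.3
('board xy', array([0.0065, 0.    ]), array([74.1, 85.1]), 'rel yaw', np.float64(1.569), 0.0525)
('board xy', array([-0.0489,  0.0001]), array([38.5, 74.9]), 'rel yaw', np.float64(1.586), 0.0525)
```

View pics/w6.png

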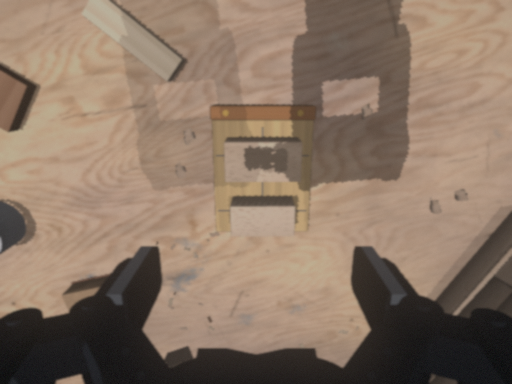

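Both blocks lie square on their crosses, the long one at (262,160) and the short one at (263,217). Next is the stick.

Run:
```python
from h import *
pick([.4204,-.0892],.612+np.pi/2,.020,25)
place(brd(-.0145),BY+np.pi/2,.0735)
im,P=look([.57,.005],"w7",[])
print(meas(P,.071,brd(-.0145),.07))
m=np.hypot(*(P[...,:2]-brd(-.05)).transpose(2,0,1))<.048
print(meas(P,.053,brd(-.05),.046), meas(P,.053,brd(.021),.048))
```

```text
grip 0.346 25.2
lifted 0.345 24.8 34.5
stop False 0.0002
39.8
('board xy', array([-0.0139, -0.0001]), array([ 30., 110.]), 'rel yaw', np.float64(3.138), 0.0705)
('board xy', array([-0.049 , -0.0001]), array([38.2, 75.1]), 'rel yaw', np.float64(1.574), 0.0525) ('board xy', array([ 0.0213, -0.    ]), array([44.4, 85.1]), 'rel yaw', np.float64(1.57), 0.0526)
```

View pics/w7.png

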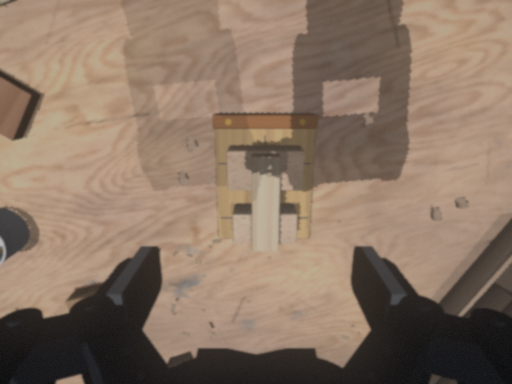

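The stick is centred and square across both blocks. Now the tin, moved in straight lines at constant orientation.

Run:
```python
from h import *
pick([.5793,-.3505],BY+np.pi/2,.028,35)
t=brd(-.0141)
r.move_straight([*t,.2],feed=.15)
r.move_straight([*t,.13],feed=.12)
print("stop",r.move_straight([*t,.1],feed=.03,stop_force=5),r.state()["eef_pos"])
r.let_go(); r.move_straight([*t,.22],feed=.12)
im,P=look([.57,.005],"w8",["tin"],z=.3)
print(meas(P,.119,t,.045),meas(P,.071,t,.07),r.state()["clock"])
r.camera("wrist")
im,d=r.camera("side"); cv2.imwrite("pics/s8.png",cv2.resize(im[120:270,170:370,::-1],(800,600)))
```

```text
grip 0.767 39.8
lifted 0.768 39.3 46.1
stop True [0.61910739 0.00078897 0.09992302]
tin 0.89 [266. 209.  68.  70.] None
tin 0.39 [ 27. 101.  52.  68.] None
('board xy', array([-0.0133,  0.0003]), array([66.3, 66.7]), 'rel yaw', np.float64(0.337), 0.1182) ('board xy', array([-0.0012, -0.0005]), array([59.9, 84.7]), 'rel yaw', np.float64(3.123), 0.073) 54.8417
```

View pics/w8.png

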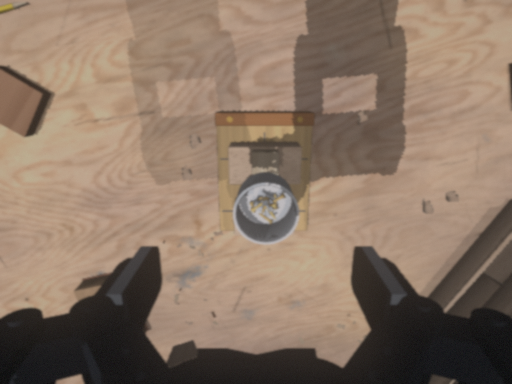

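View pics/s8.png

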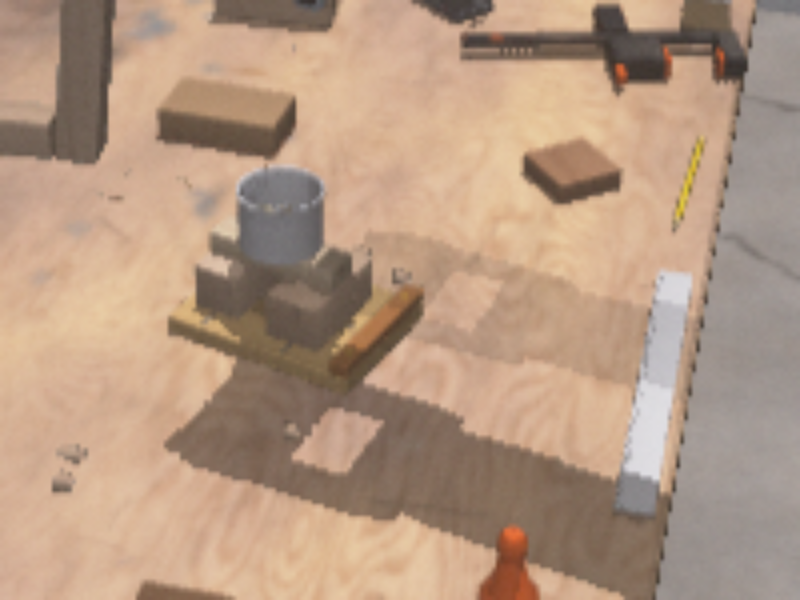

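The tin stands upright on the middle of the stick (side crop, around (281,215)). Its rim is centred at board x = -13 mm and is 118 mm high, as it should be. The gripper is clear of everything, so I'm handing in.

```bash
python3 -c "
from bench import r
print(r.close_job())"
```

```text
the job is handed in; nothing more can be done
None
```

The job is handed in at about 55 s of the 104 s allowed: both blocks are on their crosses, the stick lies square across them, and the tin stands upright on its middle, each within about 1 mm of its mark; neither offcut was touched, and the verdict was not shown.

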